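# Spin the vial carousel and brake it on its index

### The job

With a fingertip, flick the vial carousel's disc so that it spins freely (a turn in about five seconds is plenty), let go, and let the tab on its rim sweep past the fixed pointer at least once. Then brake the disc with a fingertip pressed lightly down on its bare outer band so that it stops with the tab facing the pointer, and finish while still holding it there with that light press. Do not grip or lift anything: leave the disc's vials and centre knob untouched, and the other things on the bench where they are.

Things in the scene. Friction and masses are not known exactly. Their poses are not given: they have to be found in the camera images.
- stand: fixed foot of the carousel on the bench: dark steel base 156 mm across, origin on the disc's axis at bench height. Its +x axis points from the axis to the pointer: a foot bar leads out to an upright post (30 mm wide, 74 mm high, 183 to 197 mm from the axis) that carries a level steel cone, its tip towards the disc. Placed and turned differently each time
- pointer_tip (a point): tip of the fixed steel cone pointer, 146 mm from the disc's axis, 62 mm above the bench
- disc_top (a point): centre of the upper face of the white plastic disc (radius 105 mm, 12 mm thick, face 62 mm above the bench). The disc turns freely about the vertical axis. A black knob (26 mm across, 30 mm high) stands at the centre and eight capped vials (15 mm across, 35 mm high) stand fixed on the disc in a ring of radius 46 mm; the face is bare from 55 to 105 mm from the axis. The disc rides on a sprung spindle that gives way downwards: about 1 N per mm, 12 mm at most, and comes up again
- tab_end (a point): middle of the outer end of the aluminium tab that sticks out from the disc's rim, 140 mm from the axis, level with the disc's upper face; the tab is 32 mm wide, 10 mm thick, its top nearly level with the disc's face, and its end is turned up as a fin 5 mm thick and 32 mm wide that reaches 16 mm above the disc's face. The tab turns with the disc and passes the pointer's tip with 6 mm to spare
- disc (a joint): turn of the disc in rad, anticlockwise seen from above, counted on over several turns; 0 (and every whole turn) = tab facing the pointer. It has almost no friction: once flicked it coasts for over half a minute (it loses about 5 percent of its speed per second). It weighs about 0.5 kg; a press of 2 N on the outer band stops it within some hundredths of a second. Either direction will do
- spindle (a joint): sinking of the disc on its spring in m: 0 unloaded (within 2 mm), up to 0.012 pressed down; negative = lifted
- knob: the black knob at the disc's centre; its origin lies at its foot on the disc's face. Not to be touched
- vials: the ring of eight capped amber vials on the disc; its origin lies on the axis at the disc's face. Not to be touched
- vial_a_mid (a point): loose capped amber vial, 15 mm across, 35 mm high, standing on the bench; its centre. Leave alone
- vial_b_mid (a point): another such loose vial; its centre. Leave alone
- cap_mid (a point): loose black screw cap, 22 mm across, 12 mm high; its centre. Leave alone
- bottle_mid (a point): amber bottle, 48 mm across, 100 mm high; its centre. Leave alone
- jar_mid (a point): clear jar, 60 mm across, 70 mm high; its centre. Leave alone
- tipbox_mid (a point): grey box with a clear lid, 80 by 120 mm, 53 mm high; its centre. Leave alone
- spatula_grip (a point): steel spatula, 180 mm long, lying on the bench; a point on its handle. Leave alone

How it is judged:
By the outcome, as a careful person would: the job done as asked, in the order asked, and still so for the second after the job is handed in, while the arm keeps its last pose, push and grip.
It also fails if it takes over 48 s, if anything falls off the work surface, if the arm or the gripper's body presses on something with over 40 N, if the wrist force passes 120 N, or if a joint passes its speed limit or range.

### The arm

A 7-joint arm with a two-finger parallel gripper is mounted at the origin on the work surface. World frame = base frame: x ahead of the robot, y to its left, z up, the work surface at z = 0. Lengths are in m, angles in rad, forces in N, time in s.
With the tool pointing down it reaches from about 0.425 to 0.875 m from the base axis. Payload 9.9 kg.
Tool frame: the origin (TCP) lies midway between the tips of the shut fingers; the grasp point (between the pads) lies 19 mm behind it; z points along the fingers, y is the line along which they close (so a half turn about z gives the same grasp; the last joint's range is limited). The gripper opens to 85 mm and grips with 20 to 120 N. Pads are 22 mm wide; open, the fingers measure 114 mm over their backs; the gripper's body (76 mm by 85 mm) begins 54 mm behind the grasp point. The pads swing forward as they close: fully open they stand 13 mm farther back than shut.
Start: joints at [-1.32, 0.576, 0.025, 1.437, -0.015, 1.129, -0.057], TCP at [0.222, 0.638, 0.207] pointing down, gripper open.
Joint ranges: [-2.76, 2.76], [-0.34, 2.15], [-1.52, 1.57], [0.19, 2.46], [-1.09, 4.23], [0.17, 1.99], [-2.82, 2.82]. Speed limits (rad/s): [2.22, 2.22, 3.01, 3.01, 3.14, 3.14, 3.14].

### API

Orientations are given as [roll, pitch, yaw] about the fixed x, y, z axes, in that order (R = Rz(yaw) Ry(pitch) Rx(roll)).
In Python, from rig import r gives the robot as it stands. The module is installed in compiled form; this text tells all that it offers. Calls block until the motion is done:
- r.move_to(position, orientation): joint-space move of the TCP to a pose.
- r.line_to(position, rot=None, rate=0.15, stop_force=None): straight line of the TCP; rot=None keeps the orientation; rate is the mean speed in m/s. With stop_force (N) it stops when the force on the tool has changed by that much, and returns True; else False.
- r.movej(angles): joint-space move.
- r.grip(opening, newtons=None): finger opening in m; newtons is the grip in N (None keeps the last); returns when the fingers have stopped.
- r.pause(seconds).
- r.inverse_kinematics(position, orientation): joint angles nearest the present ones, or None.
- r.sense(): the state.
- r.read_camera(name): name is "scene" or "top"; returns (picture, depth): 400x640x3 uint8, red, green, blue; 400x640 float32, m along the optical axis (not along the pixel's ray), 0 where there is no reading.
- r.camera_params(name): a dict with "fx", "fy", "cx", "cy" (pixels), "R" (3x3) and "t" (3): a world point X has camera coordinates R X + t. Camera axes: x right, y down, z forward; pixel columns grow to the right and rows downward; lengths in m; the calibration is good to about 2 mm. A picture is of the moment at which its call begins. camera_params takes no time and is no camera call.
A pose or a line that the arm cannot do raises r.PlanningError and nothing moves.
- r.finish_job(): hands the job in; it is judged then, once.
Trained networks look in the newest picture that a camera, given by its name, has taken for a name from the list of things; names that differ only in an ending like _2 or _b are one class to them, and where a whole thing is asked for, a point or a joint stands for the part that bears it (a point fixed in the world has none). Each returns a list of dicts, best first, with "conf" (0 to 1); they miss things now and then, are a little off and sometimes report something else, mostly with a low value. They report only what shows in the picture. A call takes as long as a camera call.
- r.look_for(label, camera): "location" ([row, column] in pixels, amid what is visible of it).
- r.trace(label, camera): "region" (400x640 bool, what is visible of it) and "location" ([row, column] in pixels, amid what is visible of it).
- r.tip_of(label, camera): "location" ([row, column] in pixels: a listed point, or the origin of a listed thing).
The state is a dict: "clock": time; "joint_positions": joint angles; "qd": joint speeds; "tau": joint torques, N m; "tool_pos": TCP position; "tcp_rot": TCP orientation; "ft_force": force on the tool from outside, world axes, zero at the start; "wrist_torque": the same for the moment, N m; "width": finger opening in m; "grasp_force": force on a finger pad.
Only numpy, scipy, OpenCV 4.12 (cv2) and the standard library are available. Lean on these libraries where they do the work, as an engineer would, in place of code of your own. Each camera call takes 0.05 s, during which the arm holds its last target. There are 200 camera calls.

## Working session

There is one attempt and no reset: what is moved stays moved. The work goes in short steps, each a Python script; the robot and the scene stay as the last script left them, time stands still between calls to the robot, and variables do not carry over. Pictures are saved under pics/ and viewed, at most 10 in all, crops included, and the job is handed in when it is done.

```bash
mkdir -p pics
cat > h.py <<'E'
import numpy as np, cv2
from rig import r
def ray(cam,px,z=None,depth=None):
    p=r.camera_params(cam);R=np.array(p["R"]);t=np.array(p["t"])
    d=np.array([(px[1]-p["cx"])/p["fx"],(px[0]-p["cy"])/p["fy"],1.])
    c=-R.T@t; w=R.T@d
    s=(z-c[2])/w[2] if z is not None else depth
    return c+s*w
E
python3 - <<'E'
from h import *
s=r.sense();print(s["clock"],s["tool_pos"],s["tcp_rot"],s["width"])
ims=[]
for c in("scene","top"):
    im,d=r.read_camera(c);ims.append(im[:,:,::-1]);np.save(f"pics/{c}_d.npy",d)
    cv2.imwrite(f"pics/{c}0.png",im[:,:,::-1])
    for l,z in(("stand",0),("pointer_tip",.062),("disc_top",.062),("tab_end",.062),("knob",.062),("bottle_mid",.05),("jar_mid",.035),("tipbox_mid",.026),("vial_a_mid",.0175),("cap_mid",.006),("spatula_grip",.005)):
        print(c,l,[(np.round(o["conf"],2),np.round(o["location"]),np.round(ray(c,o["location"],z),4)) for o in r.tip_of(l,c)[:2]])
print(r.sense()["clock"])
E
```

```text
0.0 [0.22159855 0.63706764 0.20653337] [-3.13991594e+00  5.31308162e-05  2.80683855e+00] 0.0858044807167973
scene stand [(np.float64(0.91), array([208., 338.]), array([ 0.5144,  0.0535, -0.    ])), (np.float64(0.2), array([167., 202.]), array([ 0.3801, -0.4495,  0.    ]))]
scene pointer_tip [(np.float64(0.96), array([229., 316.]), array([0.6569, 0.0007, 0.062 ]))]
scene disc_top [(np.float64(0.7), array([196., 337.]), array([0.5171, 0.0488, 0.062 ]))]
scene tab_end [(np.float64(0.46), array([209., 337.]), array([0.5713, 0.0541, 0.062 ]))]
scene knob [(np.float64(0.5), array([197., 341.]), array([0.5211, 0.0614, 0.062 ]))]
scene bottle_mid [(np.float64(0.95), array([231., 454.]), array([0.6034, 0.4036, 0.05  ]))]
scene jar_mid [(np.float64(0.57), array([192., 176.]), array([ 0.5451, -0.47  ,  0.035 ]))]
scene tipbox_mid [(np.float64(0.85), array([165., 203.]), array([ 0.3959, -0.4337,  0.026 ])), (np.float64(0.73), array([180., 300.]), array([ 0.4272, -0.0821,  0.026 ]))]
scene vial_a_mid [(np.float64(0.38), array([226., 387.]), array([0.5817, 0.2111, 0.0175]))]
scene cap_mid [(np.flo
[... 674 characters left out ...]
 ]))]
top bottle_mid [(np.float64(0.55), array([191., 172.]), array([0.5993, 0.3932, 0.05  ])), (np.float64(0.41), array([166., 306.]), array([0.6653, 0.0049, 0.05  ]))]
top jar_mid [(np.float64(0.9), array([205., 466.]), array([ 0.5427, -0.4579,  0.035 ]))]
top tipbox_mid [(np.float64(0.95), array([253., 458.]), array([ 0.406 , -0.4257,  0.026 ]))]
top vial_a_mid [(np.float64(0.54), array([201., 239.]), array([0.5728, 0.2065, 0.0175]))]
top cap_mid [(np.float64(0.6), array([208., 345.]), array([ 0.5458, -0.1065,  0.006 ]))]
top spatula_grip [(np.float64(0.91), array([286., 164.]), array([0.3313, 0.4236, 0.005 ])), (np.float64(0.61), array([220., 293.]), array([0.5132, 0.0476, 0.005 ]))]
1.2
```

```bash
python3 -c "
import cv2
a=cv2.imread('pics/top0.png')[110:310,140:480];cv2.imwrite('pics/top0c.png',cv2.resize(a,None,fx=2.3,fy=2.3,interpolation=2))
a=cv2.imread('pics/scene0.png')[130:290,160:480];cv2.imwrite('pics/scene0c.png',cv2.resize(a,None,fx=2.4,fy=2.4,interpolation=2))"
```

```text
(no output)
```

View pics/top0c.png

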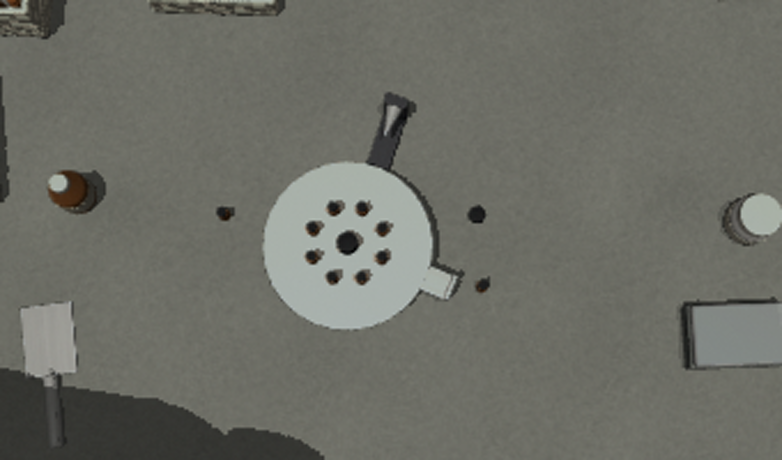

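View pics/scene0c.png

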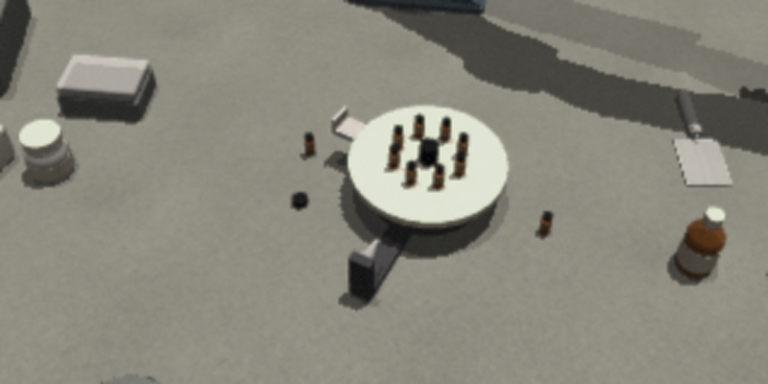

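The top view shows the disc centre near crop pixel (347,243), the pointer cone at about (393,125) and the tab at about (440,282). A loose vial stands just outside the tab at (482,285). In the scene view, the pointer is on the side nearer the camera and the robot is behind the disc. Next I'll fit the disc and build a tab-angle detector.

```bash
cat >> h.py <<'E'
def proj(cam,X):
    p=r.camera_params(cam);c=np.asarray(X)@np.array(p["R"]).T+np.array(p["t"])
    return c[...,0]/c[...,2]*p["fx"]+p["cx"], c[...,1]/c[...,2]*p["fy"]+p["cy"], c[...,2]
TH=np.radians(np.arange(-180,180,.5))
def polar(cam,im,d,C,r0,r1,z):
    """grey level and depth-minus-expected, per angle x radius, at height z"""
    rr=np.arange(r0,r1,.001);T,Rr=np.meshgrid(TH,rr,indexing="ij")
    u,v,w=proj(cam,np.stack([C[0]+Rr*np.cos(T),C[1]+Rr*np.sin(T),0*T+z],-1))
    u,v=u.astype(np.float32),v.astype(np.float32)
    g=cv2.remap(im.min(2).astype(np.float32),u,v,cv2.INTER_LINEAR)
    return g,cv2.remap(d,u,v,cv2.INTER_NEAREST)-w
E
python3 - <<'E'
from h import *
for c in("top","scene"):
    im=cv2.imread(f"pics/{c}0.png");d=np.load(f"pics/{c}_d.npy")
    x,y=(292,217) if c=="top" else (337,196)
    m=((im.min(2)>130)*255).astype(np.uint8)
    m=cv2.morphologyEx(m,cv2.MORPH_OPEN,np.ones((15,15),np.uint8)) 
    n,l,st,ce=cv2.connectedComponentsWithStats(m)
    k=[i for i in range(1,n) if abs(ce[i][0]-x)<15 and abs(ce[i][1]-y)<15][0]
    ct=max(cv2.findContours((l==k).astype(np.uint8),cv2.RETR_EXTERNAL,cv2.CHAIN_APPROX_NONE)[0],key=len)[:,0]
    P=np.array([ray(c,(q[1],q[0]),.062)[:2] for q in ct])
    A=np.c_[2*P,np.ones(len(P))]
    for _ in range(4):
        s=np.linalg.lstsq(A,(P**2).sum(1),rcond=None)[0];R=np.sqrt(s[2]+s[:2]@s[:2])
        e=abs(np.hypot(*(P-s[:2]).T)-R);P=P[e<.004];A=A[e<.004]
    C=s[:2];print(c,C,R,len(P))
    g,dd=polar(c,im,d,C,.115,.134,.062)
    m=g.mean(1);print("tab cand",[(round(np.degrees(t)),round(a),round(b,3)) for t,a,b in zip(TH[::4],m[::4],np.median(dd,1)[::4]) if a>125])
    for z,r0,r1 in((.062,.15,.18),(.074,.183,.197)):
        g,dd=polar(c,im,d,C,r0,r1,z);m=np.median(dd,1);k=abs(m)<.012
        print("ptr",z,np.degrees(TH[k]))
    u,v,w=proj(c,np.array([*C,.062]));print(u,v,d[int(v)+8,int(u)+16]-w)
E
```

```text
top [0.51627427 0.05290203] 0.10040366500605313 128
tab cand [(-120, 133, np.float64(0.003)), (-118, 165, np.float64(0.002)), (-116, 164, np.float64(-0.001)), (-114, 162, np.float64(-0.0)), (-112, 165, np.float64(0.002)), (-110, 163, np.float64(0.003)), (-108, 160, np.float64(0.001))]
ptr 0.062 [-20.5 -20.  -19.5 -19.  -18.5 -18.  -17.5]
ptr 0.074 [-24.  -23.5 -23.  -22.5 -22.  -21.5 -21.  -20.5 -20.  -19.5 -19.  -18.5
 -18.  -17.5 -17.  -16.5 -16.  -15.5 -15. ]
290.609420899622 216.98453118041184 -0.024525729401750018Traceback (most recent call last):
  File "<stdin>", line 8, in <module>
IndexError: list index out of range
```

```bash
cat >> h.py <<'E'
C=np.array([.5163,.0529]);PTR=-19.3
th=np.radians(-113.5);E=np.array([np.cos(th),np.sin(th)]);T=np.array([np.sin(th),-np.cos(th)])
P3=lambda p,z:[float(p[0]),float(p[1]),float(z)]
def tab(cam="top"):
    t=r.sense()["clock"];im,d=r.read_camera(cam)
    g,dd=polar(cam,im,d,C,.114,.134,.062)
    k=((g>115)&(abs(dd)<.012)).mean(1)>.6
    # longest run
    z=TH[k]
    if len(z)<15: return t,None,im
    a=np.angle(np.exp(1j*z).mean());w=np.abs(np.angle(np.exp(1j*(z-a))))<.2
    b=np.degrees(np.angle(np.exp(1j*z[w]).mean())) if w.sum()>15 else None
    return t,b,im
E
python3 - <<'E'
from h import *
print(tab()[:2])
S=C+.132*E-.0385*T
q0=np.array(r.sense()["joint_positions"])
for yaw in(th,th+np.pi):
    for p in(P3(S,.2),P3(S,.064),P3(S+.065*T,.064),P3(C+.085*E,.06)):
        q=r.inverse_kinematics(p,[np.pi,0,yaw]);print(np.round(yaw,2),None if q is None else np.round(q,2))
E
```

```text
(1.2, np.float64(-113.25))
-1.98 [ 0.89  0.59 -1.29  1.86  0.62  1.17  2.12]
-1.98 [ 0.2   0.52 -0.18  2.04  0.16  0.59  2.64]
-1.98 [ 0.15  0.45 -0.17  2.2   0.15  0.5   2.59]
-1.98 [ 0.1   0.5  -0.21  2.1   0.19  0.55  2.48]
1.16 [-0.47  0.43  0.8   1.9  -0.38  0.96  0.09]
1.16 [-0.23  0.56  0.45  2.06 -0.42  0.61  0.1 ]
1.16 [-0.3   0.5   0.46  2.21 -0.45  0.52  0.1 ]
1.16 [-0.32  0.54  0.4   2.12 -0.39  0.56 -0.04]
```

Run:
```python
from h import *
S=C+.132*E-.0385*T
r.grip(0,20); print(r.sense()["clock"],r.sense()["width"])
r.move_to(P3(S,.16),[np.pi,0,th+np.pi]); print(r.sense()["clock"])
r.line_to(P3(S,.064),rate=.12)
s=r.sense();print(s["clock"],s["tool_pos"],S,s["joint_positions"])
t,a,im=tab();print(a);cv2.imwrite("pics/t1.png",cv2.resize(im[130:290,220:420,::-1],None,fx=3,fy=3))
_,_,im=tab("scene");cv2.imwrite("pics/s1.png",cv2.resize(im[130:290,220:420,::-1],None,fx=3,fy=3))
```

```text
2.0167 -0.00029549889931880844
4.75
5.7 [ 0.49933417 -0.08370366  0.06447443] [ 0.49897194 -0.08350377] [-0.32402178  0.6000529   0.60767455  2.06076814 -0.56422117  0.64705187
  0.2541083 ]
None
```

View pics/t1.png

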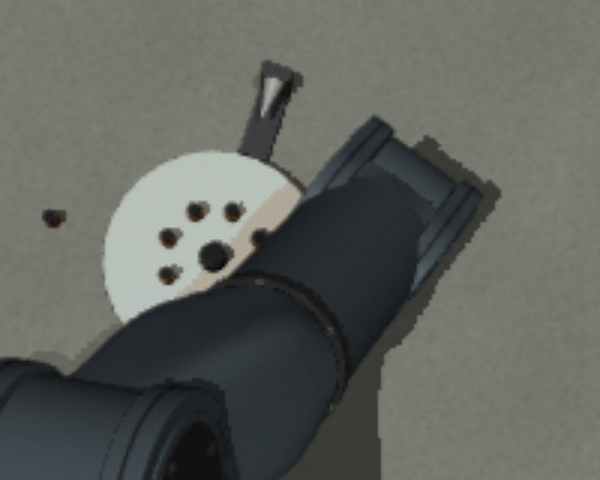

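View pics/s1.png

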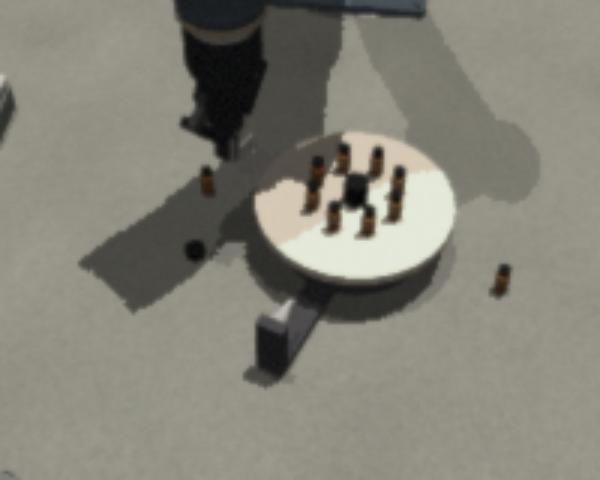

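The top view is now blocked by the forearm. In the scene view, the tab isn't clearly visible in the shadow near (250,156), so I'll enlarge that area before flicking.

Run:
```python
from h import *
im,d=r.read_camera("scene")
print([(round(o["conf"],2),np.round(o["location"])) for o in r.tip_of("tab_end","scene")[:3]])
for a in(-113.5,-90,-60,-50,-40):
    t=np.radians(a);print(a,np.round(proj("scene",np.array([C[0]+.135*np.cos(t),C[1]+.135*np.sin(t),.065]))[:2]))
print(np.round(r.sense()["ft_force"],2))
c=im[165:225,270:350,::-1].astype(float);c=np.clip(c*1.6,0,255).astype(np.uint8)
cv2.imwrite("pics/s2.png",cv2.resize(c,None,fx=9,fy=9,interpolation=2))
```

```text
[(0.9, array([181., 304.])), (0.56, array([198., 336.]))]
-113.5 [302. 179.]
-90 [296. 191.]
-60 [298. 207.]
-50 [301. 212.]
-40 [306. 217.]
[0.01 0.01 0.22]
```

View pics/s2.png

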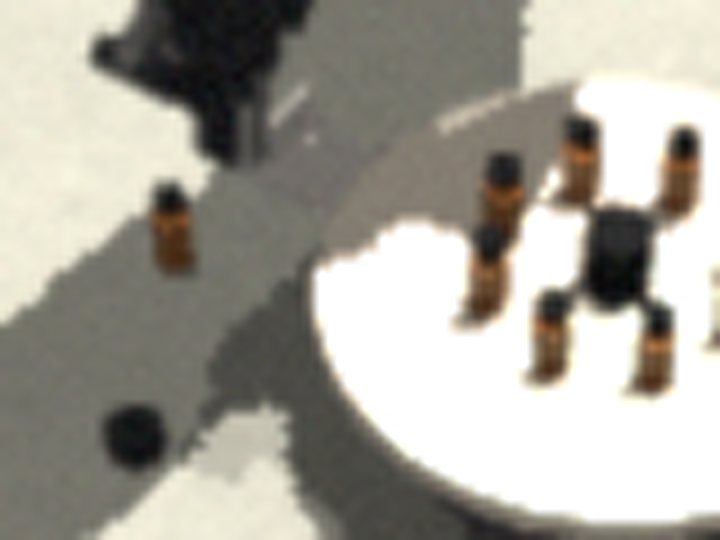

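The enlarged scene view shows the tab still at about -113.5°, in shadow at zoom (300,150). The finger is beside it at (235,150). Flicking clockwise now.

Run:
```python
from h import *
S=C+.132*E-.0385*T
r.line_to(P3(S+.065*T,.064),rate=.085)
r.line_to(P3(S+.065*T,.105),rate=.15)
r.line_to(P3(C+.085*E,.105),rate=.12)
r.line_to(P3(C+.085*E,.072),rate=.08)
s=r.sense();print(s["clock"],s["tool_pos"])
for i in range(14):
    t,a,im=tab();t2,b,im2=tab("scene");print(round(t,2),a,round(t2,2),b)
    if i==0: cv2.imwrite("pics/t3.png",im[:,:,::-1]);cv2.imwrite("pics/s3.png",im2[:,:,::-1])
    r.pause(.2)
```

```text
8.4083 [ 0.48221862 -0.02544752  0.07203054]
8.41 None 8.46 None
8.71 None 8.76 None
9.01 None 9.06 None
9.31 None 9.36 None
9.61 None 9.66 None
9.91 None 9.96 None
10.21 None 10.26 None
10.51 None 10.56 None
10.81 None 10.86 None
11.11 None 11.16 None
11.41 None 11.46 None
11.71 None 11.76 None
12.01 None 12.06 None
12.31 None 12.36 None
```

Run:
```python
from h import *
t=r.sense()["clock"];a,d=r.read_camera("top");b,e=r.read_camera("scene");np.savez("pics/n.npz",a=a,d=d,b=b,e=e)
print(t,[(round(o["conf"],2),np.round(o["location"])) for o in r.tip_of("tab_end","top")[:2]],[(round(o["conf"],2),np.round(o["location"])) for o in r.tip_of("tab_end","scene")[:2]])
o=np.hstack([a[130:290,220:420],b[130:290,220:420]])[:,:,::-1]
cv2.imwrite("pics/ts4.png",cv2.resize(o,None,fx=2,fy=2,interpolation=2))
g,dd=polar("top",a,d,C,.114,.134,.062)
k=((g>100)&(abs(dd)<.02)).mean(1);print([(round(np.degrees(x)),round(y,1)) for x,y in zip(TH[::6],k[::6]) if y>.2])
```

```text
12.6083 [(0.82, array([232., 337.])), (0.32, array([216., 291.]))] [(0.66, array([181., 302.]))]
[]
```

View pics/ts4.png

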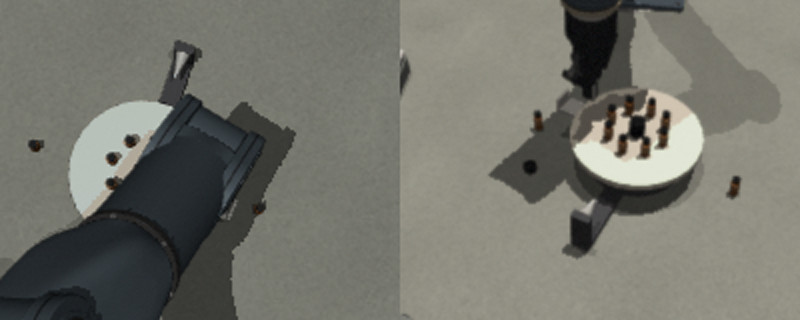

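The tab seems to be near scene (181,302) again. I need to know whether the disc is moving.

Run:
```python
from h import *
n=np.load("pics/n.npz")
a=cv2.imread("pics/s3.png")[:,:,::-1].astype(int);b=n["b"].astype(int)
print("s3 vs now disc-area diff",abs(a-b)[165:245,285:375].mean(2).max(), (abs(a-b)[165:245,285:375].mean(2)>30).sum())
for i in range(3):
    t=r.sense()["clock"];im,d=r.read_camera("scene")
    print(t,(abs(im.astype(int)-b)[165:245,285:375].mean(2)>30).sum(),[(round(o["conf"],2),np.round(o["location"],1)) for o in r.tip_of("tab_end","scene")[:1]])
    r.pause(.2)
o=np.vstack([np.hstack([a[150:250,260:390],b[150:250,260:390]])])[:,:,::-1].astype(np.uint8)
cv2.imwrite("pics/ss5.png",cv2.resize(o,None,fx=3,fy=3,interpolation=2))
```

```text
s3 vs now disc-area diff 51.666666666666664 5
12.8083 0 [(0.81, array([178.7, 302.5]))]
13.1083 0 [(0.74, array([178.6, 302.9]))]
13.4083 0 [(0.92, array([179.2, 300.8]))]
```

View pics/ss5.png

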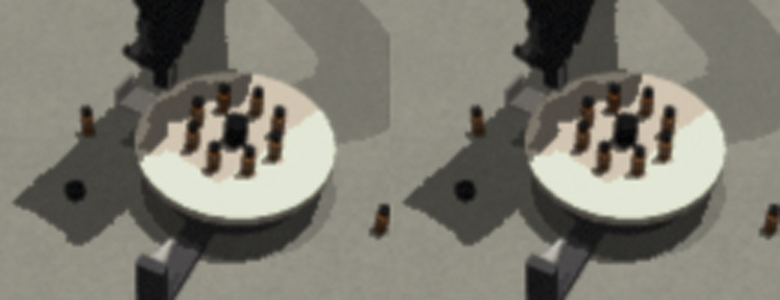

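Run:
```python
from h import *
s=r.sense();print(s["clock"],s["tool_pos"],np.round(s["ft_force"],2),np.round(s["wrist_torque"],3),np.round(s["tcp_rot"],3))
print("tcp px",proj("scene",s["tool_pos"]))
for a in range(-130,-80,5):
    t=np.radians(a);u=[C[0]+.1375*np.cos(t),C[1]+.1375*np.sin(t)]
    print(a,np.round(proj("scene",np.array([*u,.07]))[:2],1),np.round(proj("top",np.array([*u,.07]))[:2],1))
im,d=r.read_camera("scene");c=np.clip(im[160:205,280:345,::-1].astype(float)*1.8,0,255).astype(np.uint8)
cv2.imwrite("pics/s6.png",cv2.resize(c,None,fx=12,fy=12,interpolation=2))
# 3-D points near fin height, outside rim
p=r.camera_params("scene");v,u=np.mgrid[165:215,285:320];z=d[165:215,285:320]
X=np.stack([(u-p["cx"])/p["fx"]*z,(v-p["cy"])/p["fy"]*z,z],-1);W=(X-np.array(p["t"]))@np.array(p["R"])
rr=np.hypot(W[...,0]-C[0],W[...,1]-C[1]);m=(rr>.11)&(rr<.15)&(W[...,2]>.05)&(W[...,2]<.085)
print(m.sum(),np.round(np.degrees(np.arctan2(W[m][:,1]-C[1],W[m][:,0]-C[0]))),np.round(W[m][:,2],3))
```

```text
13.7083 [ 0.48239306 -0.02505621  0.07199572] [-0.15  0.17 -0.75] [-0.005  0.006  0.01 ] [-3.142  0.     1.161]
tcp px (np.float64(315.0071749057737), np.float64(183.42980728836488), array(1.16862599))
-130 [308.9 171.6] [328.6 247.1]
-125 [306.3 173.4] [331.1 243.7]
-120 [303.9 175.3] [333.3 240. ]
-115 [301.7 177.3] [335.2 236.2]
-110 [299.8 179.6] [336.7 232.2]
-105 [298.1 181.9] [337.8 228.1]
-100 [296.8 184.4] [338.6 224. ]
-95 [295.7 186.9] [339.1 219.8]
-90 [294.9 189.6] [339.1 215.6]
-85 [294.4 192.3] [338.8 211.4]
105 [-119. -117. -118. -118. -115. -114. -116. -118. -112. -112. -114. -116.
 -118. -110. -112. -113. -115. -118. -108. -109. -110. -114. -116. -119.
 -118. -120. -106. -107. -109. -111. -114. -115. -116. -117. -118. -118.
 -119. -106. -107. -109. -112. -113. -114. -114. -115. -115. -117. -118.
 -118. -121. -107. -107. -110. -111. -111. -111. -113. -113. -115. -115.
 -116. -117. -105. -106. -108. -109. -109. -110. -110. -110. -112. -114.
 -114. -106. -106. -105. -108. -107. -108. -109. -111. -110. -111. -106.
 -107. -106. -106. -105. -106. -106. -107. -107. -106. -105. -105. -105.
 -105. -106. -106. -105. -106. -104. -104. -105. -104.] [0.077 0.074 0.074 0.077 0.075 0.078 0.075 0.073 0.076 0.077 0.076 0.07
 0.068 0.077 0.073 0.072 0.069 0.064 0.077 0.076 0.074 0.066 0.062 0.057
 0.06  0.058 0.075 0.074 0.072 0.068 0.062 0.06  0.06  0.059 0.058 0.061
 0.062 0.072 0.07  0.065 0.06  0.06  0.059 0.06  0.06  0.061 0.06  0.059
 0.062 0.057 0.065 0.066 0.06  0.059 0.059 0.061 0.059 0.061 0.058 0.059
 0.06  0.059 0.064 0.064 0.06  0.059 0.059 0.06  0.06  0.062 0.059 0.058
 0.06  0.057 0.059 0.062 0.058 0.061 0.059 0.06  0.057 0.061 0.06  0.052
 0.051 0.057 0.058 0.061 0.06  0.063 0.06  0.062 0.052 0.056 0.056 0.058
 0.058 0.058 0.06  0.051 0.052 0.056 0.057 0.051 0.054]
```

View pics/s6.png

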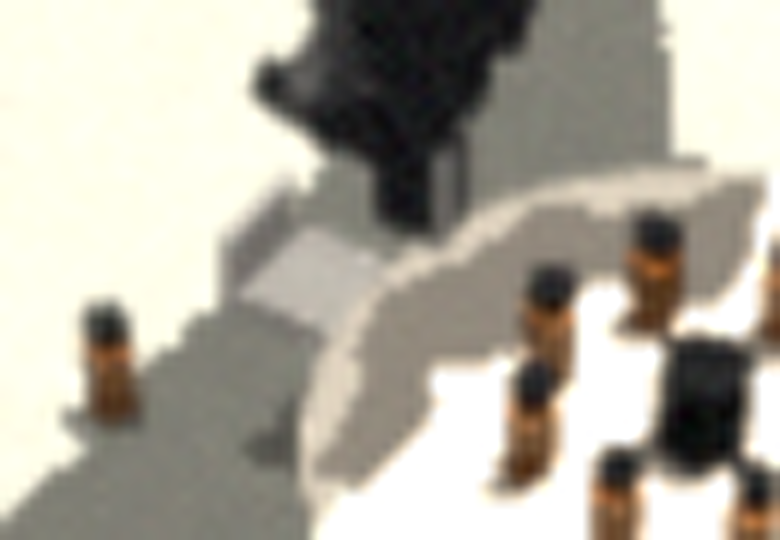

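The fin is intact at about -112° and the disc hasn't moved. The visible fingertip ends at zoom (410,230), while the TCP should be at (420,281), so the finger seems to have passed above the fin. I'll measure the fingertip with depth.

Run:
```python
from h import *
s=r.sense();print(s["width"],s["grasp_force"],s["clock"])
im,d=r.read_camera("scene")
p=r.camera_params("scene");sl=np.s_[140:205,295:340];v,u=np.mgrid[sl];z=d[sl]
X=np.stack([(u-p["cx"])/p["fx"]*z,(v-p["cy"])/p["fy"]*z,z],-1);W=(X-np.array(p["t"]))@np.array(p["R"])
dark=im[sl].max(2)<60
q=W-np.array(s["tool_pos"]);a=q[...,:2]@E;b=q[...,:2]@T   # radial, along closing line
m=(W[...,2]>.07)&(W[...,2]<.16)&(abs(a)<.06)&(abs(b)<.08)&(z>0)&(np.hypot(W[...,0]-C[0],W[...,1]-C[1])>.06)
for lo in np.arange(.07,.16,.006):
    k=m&(W[...,2]>=lo)&(W[...,2]<lo+.006)
    if k.sum(): print(round(lo,3),k.sum(),"rad",np.round([a[k].min(),np.median(a[k]),a[k].max()],3),"T",np.round([b[k].min(),np.median(b[k]),b[k].max()],3),"rows",v[k].min(),v[k].max(),"cols",u[k].min(),u[k].max())
```

```text
6.856078028011243e-05 0.0 13.7583
0.07 13 rad [0.048 0.051 0.055] T [-0.019 -0.005  0.015] rows 175 181 cols 298 304
0.076 8 rad [0.049 0.051 0.054] T [-0.017  0.     0.013] rows 174 180 cols 299 303
0.094 3 rad [-0.009 -0.008 -0.006] T [-0.01  -0.007 -0.003] rows 179 180 cols 315 317
0.1 9 rad [-0.011 -0.006  0.008] T [-0.013 -0.01   0.001] rows 177 179 cols 311 318
0.106 9 rad [-0.01  -0.006  0.006] T [-0.016 -0.011 -0.005] rows 177 178 cols 311 317
0.112 12 rad [-0.012 -0.006  0.005] T [-0.017 -0.008  0.001] rows 174 177 cols 311 318
0.118 10 rad [-0.009 -0.006  0.006] T [-0.016 -0.013  0.004] rows 173 176 cols 311 318
0.124 9 rad [-0.012 -0.008 -0.005] T [-0.017 -0.008  0.003] rows 171 175 cols 314 318
0.13 1 rad [-0.01 -0.01 -0.01] T [0.002 0.002 0.002] rows 170 170 cols 318 318
0.136 10 rad [-0.012 -0.011 -0.007] T [-0.015 -0.001  0.01 ] rows 167 172 cols 315 320
0.142 29 rad [-0.012 -0.01   0.009] T [-0.035 -0.01   0.03 ] rows 162 174 cols 307 323
0.148 16 rad [-0.012 -0.011  0.008] T [-0.036 -0.014  0.034] rows 160 173 cols 311 324
0.154 17 rad [-0.013 -0.011  0.008] T [-0.043 -0.016  0.042] rows 157 173 cols 310 325
```

Depth puts the real tip about 20 mm above the reported TCP, so the first flick passed over the fin. I'll find the face height with a very light touch on the bare band, then flick again lower down.

Run:
```python
from h import *
B=C+.085*E; S=C+.132*E-.0385*T
f0=r.sense()["ft_force"]
hit=r.line_to(P3(B,.036),rate=.03,stop_force=.8)
s=r.sense();print(hit,s["clock"],s["tool_pos"],np.round(np.array(s["ft_force"])-f0,2))
r.line_to(P3(B,.088),rate=.12)
r.line_to(P3(S,.088),rate=.15)
r.line_to(P3(S,.046),rate=.1)
s=r.sense();print(s["clock"],s["tool_pos"],np.round(s["ft_force"],2))
r.read_camera("scene");print([(round(o["conf"],2),np.round(o["location"],1)) for o in r.tip_of("tab_end","scene")[:1]])
```

```text
True 14.9167 [ 0.48204997 -0.02501602  0.03636229] [-0.9  -0.72  0.51]
16.625 [ 0.49886878 -0.08321484  0.04605684] [-0.3   0.12 -0.13]
[(0.65, array([173.3, 302.9]))]
```

```bash
cat >> h.py <<'E'
def cloud(cam="scene",sl=np.s_[140:250,270:400]):
    t=r.sense()["clock"];im,d=r.read_camera(cam);p=r.camera_params(cam);v,u=np.mgrid[sl];z=d[sl]
    X=np.stack([(u-p["cx"])/p["fx"]*z,(v-p["cy"])/p["fy"]*z,z],-1);W=((X-np.array(p["t"]))@np.array(p["R"]))[z>0]
    return t,W,im[sl][z>0]
def fin(cam="scene",sl=np.s_[140:250,270:400],ex=None):
    t,W,_=cloud(cam,sl);q=W[:,:2]-C;rr=np.hypot(*q.T);m=(rr>.112)&(rr<.143)&(W[:,2]>.052)&(W[:,2]<.083)
    if m.sum()<12: return t,None,m.sum()
    a=np.arctan2(q[m,1],q[m,0]);c=np.angle(np.exp(1j*a).mean());dv=np.angle(np.exp(1j*(a-c)))
    return t,np.degrees(c+(np.percentile(dv,3)+np.percentile(dv,97))/2),m.sum()
E
python3 - <<'E'
from h import *
s=r.sense();print(fin())
t,W,im=cloud();q=W-np.array(s["tool_pos"]);a=q[:,:2]@E;b=q[:,:2]@T
k=(abs(a)<.02)&(abs(b)<.03)&(W[:,2]>.04);print(np.sort(W[k][:,2])[:12].round(4))
E
```

```text
(16.725, np.float64(-109.00923986925194), np.int64(105))
[0.0717 0.0726 0.074  0.0748 0.0757 0.0768 0.0773 0.0774 0.0784 0.0793
 0.0804 0.0808]
```

The tip offset is about 25 mm. I'll lower 7 mm and flick.

Run:
```python
from h import *
B=C+.085*E; S=C+.132*E-.0385*T
r.line_to(P3(S,.039),rate=.06)
r.line_to(P3(S+.065*T,.039),rate=.085)
r.line_to(P3(S+.065*T,.080),rate=.15)
s=r.sense();print(s["clock"],np.round(s["ft_force"],2))
r.line_to(P3(B,.080),rate=.12)
print(r.sense()["clock"],tab()[:2],fin())
for i in range(4):
    print([x if x is None else round(float(x),2) for x in (*tab()[:2],*fin())]);r.pause(.2)
```

```text
18.4333 [-0.08  1.28  0.36]
19.0333 (19.0333, np.float64(104.5)) (19.0833, np.float64(99.439689539475), np.int64(94))
[19.13, 96.25, 19.18, 90.77, 90.0]
[19.43, 72.0, 19.48, 67.04, 104.0]
[19.73, 48.5, 19.78, 43.6, 114.0]
[20.03, 25.25, 20.08, 20.5, 98.0]
```

The disc spins at about -79°/s. I'll lower to hover, time a dry descent, and log the next pass.

Run:
```python
from h import *
B=C+.085*E
r.line_to(P3(B,.0545),rate=.06)
t0=r.sense()["clock"];r.line_to(P3(B,.044),rate=.1);s=r.sense();print("dry",t0,s["clock"]-t0,s["tool_pos"])
print([x if x is None else round(float(x),2) for x in (*tab()[:2],*fin())])
L=[]
r.pause(max(0,23.4-r.sense()["clock"]))
while r.sense()["clock"]<25.9:
    t,a,_=tab();print(round(t,3),a,end="; ");r.pause(.1)
print(fin(),r.sense()["ft_force"])
```

```text
dry 20.9083 0.2583999999999982 [ 0.48215494 -0.02507327  0.04388361]
[21.17, None, 21.22, -62.41, 97.0]
23.4 None; 23.55 None; 23.7 None; 23.85 107.5; 24.0 98.0; 24.15 87.5; 24.3 77.5; 24.45 67.75; 24.6 57.99999999999999; 24.75 48.50000000000001; 24.9 38.74999999999999; 25.05 29.25; 25.2 19.749999999999996; 25.35 10.5; 25.5 1.25; 25.65 -7.999999999999998; 25.8 -17.500000000000004; (25.95, np.float64(-26.119373585685732), np.int64(84)) [-0.10300386 -0.53047422  0.02620852]
```

Run:
```python
from h import *
B=C+.085*E;LAG=.12;G=-19.2
ck=lambda:r.sense()["clock"]
t0=ck();r.line_to(P3(B,.0395),rate=.08);print("dry",ck()-t0,np.round(r.sense()["tool_pos"],4),np.round(r.sense()["ft_force"],2))
r.pause(max(0,29.3-ck()));ts=[];as_=[];f0=np.array(r.sense()["ft_force"])
while ck()<35:
    t,a,_=tab()
    if a is not None and -15<a<112: ts.append(t);as_.append(a)
    if len(ts)>5:
        x=np.array(ts)-ts[-1];p=np.polyfit(x,as_,2 if len(ts)>10 else 1)
        rt=np.roots(p-np.r_[np.zeros(len(p)-1),G]);rt=rt[np.isreal(rt)].real
        go=ts[-1]+min(rt[rt>0])-LAG
        if go-ck()<.12: break
    r.pause(.02)
if go>ck(): r.pause(go-ck())
t1=ck();r.line_to(P3(B,.0345),rate=.08)
s=r.sense();print("go",go,t1,s["clock"],s["tool_pos"],np.round(np.array(s["ft_force"])-f0,2),p,len(ts))
for i in range(3): print(tab()[:2],fin())
```

```text
dry 0.25 [ 0.4822 -0.025   0.0392] [-0.71  0.39 -0.08]
go 32.304911784473035 32.3083 32.5583 [ 0.48247928 -0.02504195  0.03435332] [0.27 0.55 3.21] [  1.2371201  -46.90224004  -7.17177182] 36
(32.5583, np.float64(-16.5)) (32.6083, np.float64(-16.494653994784912), np.int64(76))
(32.6583, np.float64(-16.5)) (32.7083, np.float64(-16.39214344388313), np.int64(78))
(32.7583, np.float64(-16.5)) (32.8083, np.float64(-16.33700216973831), np.int64(80))
```

It stopped 2.6° short of the pointer. With the same light press held, I'll ease the disc round the remaining 3.7 mm or so and check.

Run:
```python
from h import *
a=th-np.radians(2.6);B2=C+.085*np.array([np.cos(a),np.sin(a)])
r.line_to(P3(B2,.0348),rate=.01);r.pause(.3)
s=r.sense();print(s["clock"],s["tool_pos"],np.round(s["ft_force"],2))
for i in range(3): t,b,im=tab();print(t,b,fin()[1])
im,d=r.read_camera("top")
g,dd=polar("top",im,d,C,.15,.178,.062);m=np.median(dd,1);print("ptr",np.degrees(TH[abs(m)<.012]))
s2,_=r.read_camera("scene")
o=np.hstack([im[130:290,220:420],s2[130:290,220:420]])[:,:,::-1]
cv2.imwrite("pics/end.png",cv2.resize(o,None,fx=2,fy=2,interpolation=2))
```

```text
33.6917 [ 0.47895318 -0.02346269  0.03480871] [0.52 0.15 2.96]
33.6917 -18.999999999999996 -18.90259758149289
33.7917 -18.999999999999996 -18.756787241994616
33.8917 -18.999999999999996 -18.74319980387065
ptr [-20.5 -20.  -19.5 -19.  -18.5 -18.  -17.5]
```

View pics/end.png

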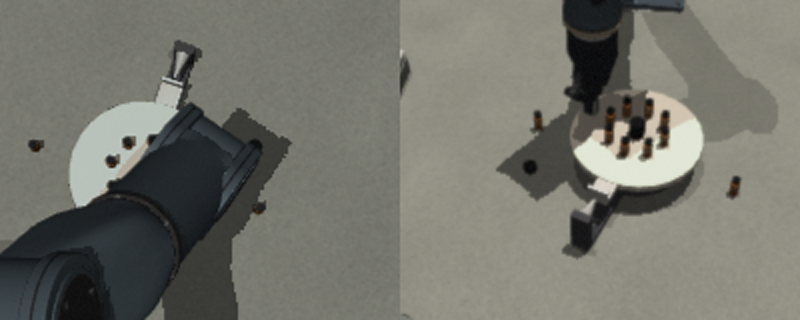

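In the top view, the tab at (172,92) lines up with the cone at (183,62), both at -19.0°. The finger is still pressing the band with about 3 N, and the loose vials and the cap are where they were.

```bash
python3 -c "
from rig import r
print(r.finish_job())"
```

```text
the job is handed in; nothing more can be done
None
```

I flicked the disc clockwise to about 4.6 s per turn, let its tab pass the pointer twice, then braked it; it stopped 2.6° short, so I eased it round under the same press to line up (both read -19.0°) and handed in at about 34 s with roughly 3 N still on the band. An earlier flick had missed over the fin, so I first touched the still disc lightly to find its height.

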